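# Dial the combination of the blue mask lockbox

### The arm

A 6-joint arm with a two-finger parallel gripper is mounted at the origin on a cart in front of the work surface, level with it; the furniture and walls round the work are solid. World frame = base frame: x ahead of the robot, y to its left, z up, the work surface at z = 0. Lengths are in m, angles in rad, forces in N, time in s.
With the tool pointing down it reaches from about 0.35 to 0.975 m from the base axis. Payload 4.9 kg.
Tool frame: the origin (TCP) lies midway between the tips of the shut fingers; the grasp point (between the pads) lies 19 mm behind it; z points along the fingers, y is the direction in which the jaws open and shut (so a half turn about z gives the same grasp; the last joint's range is limited). The gripper opens to 85 mm and grips with 20 to 120 N. Pads are 22 mm wide; open, the fingers measure 114 mm over their backs; the gripper's body (76 mm by 85 mm) begins 54 mm behind the grasp point. The pads swing forward as they close: fully open they stand 13 mm farther back than shut.
Start: joints at [-1.318, 0.053, 1.613, -0, 1.476, -0.119], TCP at [0.227, -0.582, 0.231] pointing down, gripper open.
Joint ranges: [-3.01, 3.01], [-1.01, 2.22], [0.06, 2.58], [-1.02, 4.17], [0.09, 2.62], [-3.14, 3.14]. Speed limits (rad/s): [2.57, 2.57, 3.14, 3.14, 3.14, 3.14].

### API

Orientations are given as a unit quaternion [w, x, y, z].
In Python, from plant import state, grab_frame, camera_params, job_done, boxes_of gives the robot as it stands.
- The arm moves only by the tool step_arm, never from a script. Its argument "steps" is a list of rows, each a list of 4 numbers: the shift along the tool's x, y, z in mm, then the turn about the tool's z in degrees. A call has 1 to 8 rows; each row shifts and turns the pose as measured when the row begins, along the tool's axes as they then stand; what a row does not reach is not made up. A row lasts 1/10 s, in which the tool goes at most 50 mm and 8.59 degrees, less where a joint would pass 70% of its speed; a pose out of reach is approached as far as the arm can. A call is refused whole if a number of a shift passes 50 or a number of a turn 8.59, either way. A call with a gripper value outside its range is refused whole. "claw" is the opening in per cent of the stroke, from 0 (shut) to 100 (fully open), set as the call begins (left out, the last holds). The fingers move at their own pace and stop on an object; the grip force is fixed at half the most. Time passes only in rows, so rows that do not move let the fingers close. It gives the time, the measured TCP pose, the force and the opening at its end, in the units of the state.
- state(): the state, without advancing time (a new reading comes with each control period).
- grab_frame(name): name is "scene" or "top" or "wrist"; returns (picture, depth): 400x640x3 uint8, red, green, blue; 400x640 float32, m along the optical axis (not along the pixel's ray), 0 where there is no reading.
- camera_params(name): a dict with "mtx" (3x3 intrinsics, pixels), "extrinsics" (4x4, takes a point from camera to world coordinates); the wrist camera has in their place "T_tool_cam" (4x4, takes a point from camera to tool coordinates, whose origin is the TCP and whose axes are the flange's). Camera axes: x right, y down, z forward; pixel columns grow to the right and rows downward; lengths in m; the calibration is good to about 2 mm. A picture is of the moment at which its call begins: read the wrist's pose just before it. camera_params takes no time and is no camera call.
- job_done(): hands the job in, once; it reports no verdict.
Trained networks look in the newest picture that a camera, given by its name, has taken for a name from the list of things; names that differ only in an ending like _2 or _b are one class to them, and where a whole thing is asked for, a point or a joint stands for the part that bears it (a point fixed in the world has none). Each returns a list of dicts, best first, with "p" (0 to 1); they miss things now and then, are a little off and sometimes report something else, mostly with a low value. They report only what shows in the picture. A call takes as long as a camera call.
- boxes_of(camera, label): "box" ([left, top, width, height] in pixels, round what is visible of it).
The state is a dict: "time": time; "joint_pos": joint angles; "joint_vel": joint speeds; "joint_efforts": joint torques, N m; "tool_pos": TCP position; "tool_rot": TCP orientation; "contact_force": force on the tool from outside, world axes, zero at the start; "ft_torque": the same for the moment, N m; "gripper_width": opening from 0.0 (shut) to 1.0 (fully open).
Only numpy, scipy, OpenCV 4.12 (cv2) and the standard library are available. Lean on these libraries where they do the work, as an engineer would, in place of code of your own. Each camera call takes 0.05 s, during which the arm holds its last target. There are 200 camera calls.

### The job

Dial the combination of the blue lockbox: turn its dial clockwise until the pointer stands at the red mark, then back counter-clockwise past yellow and green to the black mark, then clockwise again past green to the yellow mark, pausing for about a second at each of the three marks. Let go with the pointer left at yellow, and leave the dial of the grey lockbox as it is.

Things in the scene. Friction and masses are not known exactly. Their poses are not given: they have to be found in the camera images.
- blue_box: blue steel lockbox, 160 (x) x 180 (y) x 64 mm, fixed on the table; a grey one like it stands beside. Origin: centre of its underside, on the dial's axis; z up. The white face plate on the lid (radius 63 mm, top at z 68 mm) has coloured marks 41 to 60 mm from the axis, on the far (+x) side; angles from +x, counter-clockwise from above: black +42, green +14, yellow -14, red -42 degrees.
- blue_dial (a joint): angle (rad) of the blue box's dial pointer from the box's +x axis, counter-clockwise positive seen from above: black mark +0.733, green +0.244, yellow -0.244, red -0.733; within 10 degrees counts as at the mark. Starts between 0 and +0.5 (green side), stays where it is left (friction 0.06 N m, no spring or clicks), end stops at -1.3 and +1.3.
- blue_dial_grip (a point): grip point on the blue dial's axis, 96 mm above the table; turns with the dial, x along the bar to the pointer, z up. The dial: black disc, radius 36 mm, top 76 mm above the table, and on it an upright bar to grip across from above, 50 mm long (x), 14 mm thick (y), top 106 mm above the table; a white line on bar and disc marks the pointer end. One grasp can serve all the turning.
- grey_dial_tip (a point): point on the rim of the grey box's dial disc at its pointer, 36 mm from that dial's axis and 76 mm above the table; the grey box and its dial are otherwise like the blue one's. This dial must not be turned.

How it is judged:
By the outcome, as a careful person would: the job done as asked, in the order asked, and still so for the second after the job is handed in, with the robot touching nothing.
It also fails if it takes over 43 s, if anything falls off the work surface, if the arm or the gripper's body presses on something with over 40 N, if the wrist force passes 120 N, or if a joint passes its speed limit or range.

## Working session

There is one attempt and no reset: what is moved stays moved. The work goes in short steps, Python scripts to look and compute and a tool call to move; the robot and the scene stay as the last step left them, time stands still between calls to the robot, and variables do not carry over. Pictures are saved under pics/ and viewed, about 8 in all and at most 12, crops included, and the job is handed in when it is done.

Besides the shell and the picture viewer there is one more tool, called after ">>>" in YAML: its name, and indented under it one key for each argument. step_arm: Moves the arm, as the interface text tells. Its arguments: {"type":"object","properties":{"steps":{"type":"array"},"claw":{"type":"number"}},"required":["steps"]}

```bash
mkdir -p pics; ls; python3 - <<'E'
from plant import *
import cv2,numpy as np
s=state();print({k:np.round(v,3).tolist() for k,v in s.items()})
for n in("top","scene"):
    im,d=grab_frame(n);cv2.imwrite(f"pics/{n}0.png",im[:,:,::-1]);np.save(f"{n}d.npy",d);np.save(f"{n}i.npy",im)
    p=camera_params(n);print(n,np.round(p["mtx"],1).tolist(),np.round(p["extrinsics"],3).tolist())
    for l in("blue_box","blue_dial","blue_dial_grip","grey_dial_tip"):print(l,boxes_of(n,l))
print(np.round(camera_params("wrist")["T_tool_cam"],3).tolist())
E
```

```text
pics
{'time': 0.0, 'joint_pos': [-1.318, 0.053, 1.614, -0.0, 1.476, -0.119], 'joint_vel': [-0.001, -0.0, 0.0, 0.002, 0.001, 0.0], 'joint_efforts': [0.0, -39.369, -37.018, -0.0, 0.007, 0.0], 'tool_pos': [0.227, -0.582, 0.23], 'tool_rot': [-0.001, 0.983, 0.185, -0.0], 'contact_force': [-0.202, 0.044, 0.22], 'ft_torque': [-0.01, 0.004, 0.012], 'gripper_width': 1.001}
top [[517.2, 0.0, 318.1], [0.0, 517.2, 200.1], [0.0, 0.0, 1.0]] [[-0.02, -0.981, 0.195, 0.315], [-1.0, 0.023, 0.013, -0.002], [-0.017, -0.194, -0.981, 1.228], [0.0, 0.0, 0.0, 1.0]]
blue_box []
blue_dial [{'box': [234.6, 197.8, 28.7, 30.8], 'p': 0.63}]
blue_dial_grip [{'box': [233.6, 197.9, 31.1, 34.8], 'p': 0.85}]
grey_dial_tip [{'box': [394.2, 195.2, 34.5, 34.6], 'p': 0.73}]
scene [[441.7, 0.0, 320.8], [0.0, 441.7, 200.6], [0.0, 0.0, 1.0]] [[-0.791, -0.326, 0.517, 0.048], [-0.611, 0.405, -0.68, 0.638], [0.012, -0.854, -0.52, 0.604], [0.0, 0.0, 0.0, 1.0]]
blue_box [{'box': [212.2, 225.9, 121.6, 101.6], 'p': 0.74}]
blue_dial [{'box': [249.2, 241.6, 41.7, 32.3], 'p': 0.78}]
blue_dial_grip [{'box': [254.0, 242.6, 38.0, 27.3], 'p': 0.67}]
grey_dial_tip [{'box': [361.9, 171.5, 30.2, 24.8], 'p': 0.85}]
[[0.0, -0.965, -0.264, 0.068], [1.0, 0.0, -0.0, -0.0], [0.0, -0.264, 0.965, -0.142], [0.0, 0.0, 0.0, 1.0]]
```

```bash
python3 - <<'E'
import cv2,numpy as np
a=cv2.imread("pics/top0.png")
c=cv2.resize(a[140:290,180:480],None,fx=2.66,fy=2.66,interpolation=cv2.INTER_CUBIC)
cv2.imwrite("pics/topcrop.png",c)
E
```

```text
(no output)
```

View pics/topcrop.png

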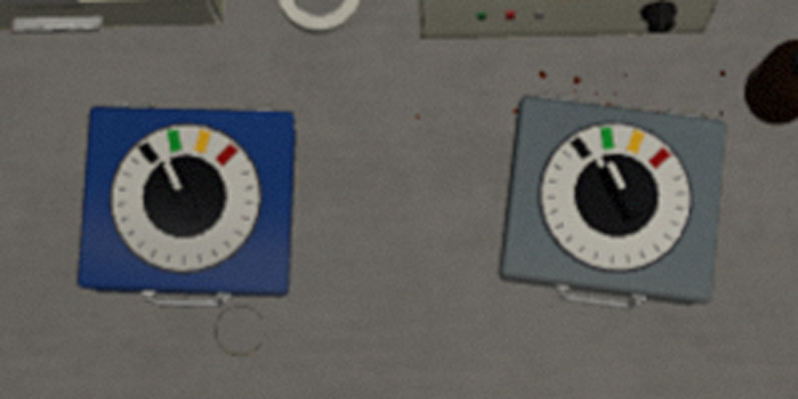

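View pics/scene0.png

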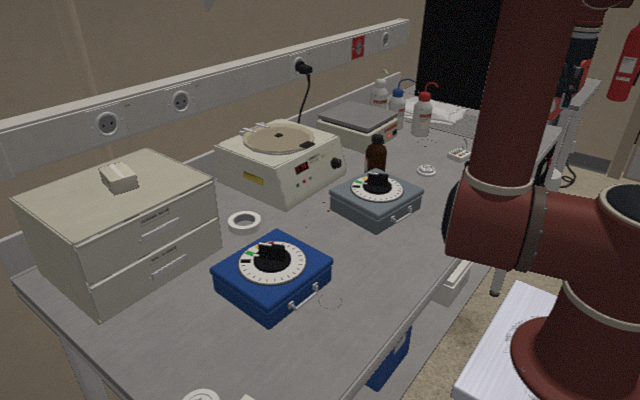

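The top view shows the blue box on the left: plate centre at about pixel (250,214), with the pointer line between black and green. The grey box is on the right, at about (412,213). Next I'll turn these into world positions from the plate rims and the mark colours.

```bash
cat > h.py <<'E'
import numpy as np,cv2
from plant import *
def ray(K,T,uv,z):
    uv=np.atleast_2d(uv); d=np.c_[(uv[:,0]-K[0,2])/K[0,0],(uv[:,1]-K[1,2])/K[1,1],np.ones(len(uv))]@T[:3,:3].T
    o=T[:3,3]; return o+d*((z-o[2])/d[:,2])[:,None]
def blobs(im,roi,K,T,zs):
    hsv=cv2.cvtColor(im,cv2.COLOR_RGB2HSV); x0,y0,x1,y1=roi; out={}
    H,S,V=[hsv[...,i].astype(int) for i in range(3)]
    for n,m in dict(green=(abs(H-60)<20)&(S>130)&(V>60),yellow=(abs(H-21)<8)&(S>120)&(V>100),red=((H<8)|(H>172))&(S>130)&(V>80)).items():
        k=np.zeros(m.shape,np.uint8);k[y0:y1,x0:x1]=m[y0:y1,x0:x1]
        c,l,st,ce=cv2.connectedComponentsWithStats(k)
        if c>1:
            i=1+np.argmax(st[1:,4]); out[n]=(ce[i].round(1),st[i,4],ray(K,T,ce[i],zs)[0])
    return out
E
python3 - <<'E'
from h import *
im=np.load("topi.npy");d=np.load("topd.npy");p=camera_params("top");K,T=p["mtx"],p["extrinsics"]
hsv=cv2.cvtColor(im,cv2.COLOR_RGB2HSV)
for nm,roi in dict(blue=(205,170,300,260),grey=(365,170,460,260)).items():
    x0,y0,x1,y1=roi
    k=np.zeros(d.shape,np.uint8); k[y0:y1,x0:x1]=((hsv[...,1]<50)&(hsv[...,2]>135))[y0:y1,x0:x1]
    k=cv2.morphologyEx(k,cv2.MORPH_CLOSE,np.ones((5,5)))
    cs,_=cv2.findContours(k,cv2.RETR_EXTERNAL,cv2.CHAIN_APPROX_NONE); c=max(cs,key=cv2.contourArea)
    w=ray(K,T,cv2.convexHull(c)[:,0],0.068); e=cv2.minEnclosingCircle(w[:,:2].astype(np.float32)); C=np.array(e[0])
    print(nm,"plate",C.round(4),e[1])
    for n,(c,a,q) in blobs(im,roi,K,T,.068).items():
        r=q[:2]-C;print(n,c,a,q.round(4),"r",np.linalg.norm(r).round(4),"deg",np.degrees(np.arctan2(r[1],r[0])).round(1))
    u=C; 
q=ray(K,T,[[180+165/2.66,140+160/2.66],[180+181/2.66,140+188/2.66]],.076);print(q)
# lid depth
v,u=np.mgrid[0:400,0:640]
for px in [(218,240),(280,185),(300,230)]: 
    z=d[px[1],px[0]];print(px,(T@np.r_[(px[0]-K[0,2])/K[0,0]*z,(px[1]-K[1,2])/K[1,1]*z,z,1]).round(3))
E
```

```text
blue plate [0.5175 0.1701] 0.062022022902965546
green [245.1 192.3] 25 [0.5675 0.1803 0.068 ] r 0.051 deg 11.5
yellow [255.7 192.7] 31 [0.566  0.1558 0.068 ] r 0.0506 deg -16.5
red [264.6 197.7] 27 [0.5537 0.1354 0.068 ] r 0.0502 deg -43.8
grey plate [ 0.5102 -0.1974] 0.06233472749590874
green [407.7 191.3] 25 [ 0.561  -0.1925  0.068 ] r 0.0511 deg 5.5
yellow [418.5 192.7] 33 [ 0.5572 -0.2169  0.068 ] r 0.0509 deg -22.5
red [427.3 198.8] 26 [ 0.5426 -0.2363  0.068 ] r 0.0506 deg -50.1
[[0.5475881  0.18583289 0.076     ]
 [0.52293643 0.17194923 0.076     ]]
(218, 240) [0.459 0.241 0.065 1.   ]
(280, 185) [0.584 0.1   0.063 1.   ]
(300, 230) [ 0.487  0.059 -0.001  1.   ]
```

The blue dial axis is at (0.5175, 0.170) with the box yawed about -2.3°. The pointer is near +27° in world. I'll move over it with the fingertips at about z 0.23.

>>> step_arm:
  steps:
    - [33, -36, 0, 0]
    - [33, -36, 0, 0]
    - [33, -36, 0, 0]
    - [33, -36, 0, 0]
    - [33, -36, 0, 0]
    - [33, -36, 0, 0]
    - [33, -36, 0, 0]
    - [33, -36, 0, 0]
  claw: 100

```text
time: 1.3
tool_pos: [0.3705, -0.2131, 0.2306]
tool_rot: [0.001, 0.984, 0.179, 0.001]
contact_force: [1.0, 0.6, 0.2]
gripper_width: 0.997
```

>>> step_arm:
  steps:
    - [33, -37, 0, 0]
    - [33, -37, 0, 0]
    - [33, -37, 0, 0]
    - [33, -37, 0, 0]
    - [33, -37, 0, 0]
    - [33, -37, 0, 0]
    - [33, -37, 0, 0]
    - [20, -25, 0, 0]

```text
time: 2.1
tool_pos: [0.505, 0.1481, 0.234]
tool_rot: [0.003, 0.984, 0.18, 0.007]
contact_force: [0.9, -0.1, -0.4]
gripper_width: 0.999
```

>>> step_arm:
  steps:
    - [0, 0, 0, 0]
    - [0, 0, 0, 0]

```text
time: 2.3
tool_pos: [0.5054, 0.152, 0.234]
tool_rot: [0.003, 0.983, 0.183, 0.007]
contact_force: [0.0, -1.6, -0.3]
gripper_width: 0.996
```

```bash
cat > w.py <<'E'
from h import *
import sys
from scipy.spatial.transform import Rotation as R
s=state();p=camera_params("wrist")
M=np.eye(4);M[:3,:3]=R.from_quat(s["tool_rot"],scalar_first=True).as_matrix();M[:3,3]=s["tool_pos"]
im,d=grab_frame("wrist");K,T=p["mtx"],M@p["T_tool_cam"]
print("tcp",np.round(s["tool_pos"],4),"x-axis deg",np.degrees(np.arctan2(M[1,0],M[0,0])).round(2),"tilt",M[:3,2].round(3),"j6",round(float(s["joint_pos"][5]),3))
cv2.imwrite(f"pics/{sys.argv[1]}.png",im[:,:,::-1]);np.savez("w.npz",im=im,d=d,K=K,T=T)
for n,(c,a,q) in blobs(im,(0,0,640,400),K,T,.068).items():print(n,c,a,q.round(4))
hsv=cv2.cvtColor(im,cv2.COLOR_RGB2HSV)
# rectified top view of the z=.076 plane around the axis, 4 px/mm, image up=+x, left=+y
C=np.array([.5175,.170]);S=4000;N=560
iy,ix=np.mgrid[0:N,0:N];
for z in(.068,.076,.106):
    X=np.stack([C[0]-(iy-N/2)/S,C[1]-(ix-N/2)/S,np.full((N,N),z),np.ones((N,N))],-1)@np.linalg.inv(T).T
    u=X[...,0]/X[...,2]*K[0,0]+K[0,2];v=X[...,1]/X[...,2]*K[1,1]+K[1,2]
    o=cv2.remap(im,u.astype(np.float32),v.astype(np.float32),cv2.INTER_LINEAR)
    cv2.drawMarker(o,(N//2,N//2),(255,0,255));cv2.imwrite(f"pics/{sys.argv[1]}_{int(z*1000)}.png",o[:,:,::-1])
E
python3 w.py w1
```

```text
tcp [0.5054 0.152  0.234 ] x-axis deg 21.12 tilt [ 0.014 -0.004 -1.   ] j6 1.357
green [317.1  93.3] 251 [0.5704 0.1806 0.068 ]
yellow [344.1 105.6] 272 [0.5693 0.1562 0.068 ]
red [361.5 129.1] 233 [0.5567 0.1352 0.068 ]
```

View pics/w1.png

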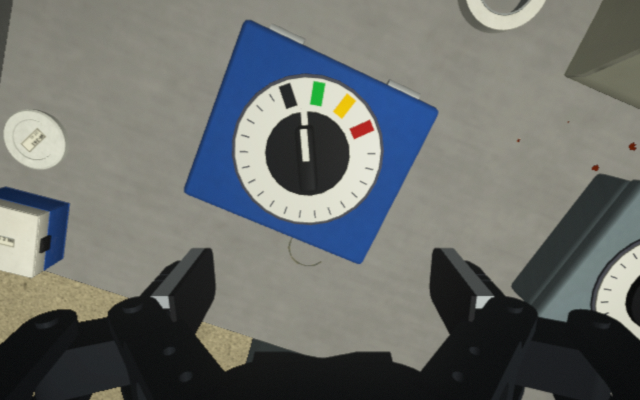

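The wrist view shows the plate centred near (307,149), the bar nearly aligned with tool x, and the pointer line running up to (304,112), between black and green. I'll extract the numbers from it.

```bash
cat > m.py <<'E'
from h import *
import sys
w=np.load("w.npz");im,d,K,T=w["im"],w["d"],w["K"],w["T"]
hsv=cv2.cvtColor(im,cv2.COLOR_RGB2HSV)
# plate edge from not-blue region inside lid
b=blobs(im,(0,0,640,400),K,T,.068)
# box frame from marks: fit centre + yaw
L=[];W=[]
for n,a in dict(green=14,yellow=-14,red=-42).items():
    L.append(.0505*np.array([np.cos(np.radians(a)),np.sin(np.radians(a))]));W.append(b[n][2][:2])
L,W=np.array(L),np.array(W)
k=((hsv[...,1]<60)&(hsv[...,2]>150)).astype(np.uint8);k=cv2.morphologyEx(k,cv2.MORPH_CLOSE,np.ones((7,7)))
c0=b["yellow"][0]
cs,_=cv2.findContours(k,cv2.RETR_EXTERNAL,cv2.CHAIN_APPROX_NONE)
c=max([c for c in cs if cv2.pointPolygonTest(cv2.convexHull(c),tuple(map(float,c0)),False)>=0],key=cv2.contourArea)
C,r=cv2.minEnclosingCircle(ray(K,T,cv2.convexHull(c)[:,0],.068)[:,:2].astype(np.float32));C=np.array(C)
print("plate",C.round(4),round(r,4))
for n in("green","yellow","red"):
    q=b[n][2][:2]-C;print(n,np.linalg.norm(q).round(4),np.degrees(np.arctan2(q[1],q[0])).round(1))
# white pointer line inside disc
v,u=np.nonzero((hsv[...,1]<60)&(hsv[...,2]>140))
for z in(.076,.106):
    q=ray(K,T,np.c_[u,v],z)[:,:2]-C;rr=np.hypot(*q.T);
    m=(rr<(.035 if z<.08 else .024)); 
    if z<.08: m&=rr>.027
    q=q[m];print(z,m.sum(),q.mean(0).round(4) if m.any() else "",np.degrees(np.arctan2(*q.mean(0)[::-1])).round(1) if m.any() else "", "line dir",np.degrees(np.arctan2(*np.linalg.svd(q-q.mean(0),full_matrices=False)[2][0][::-1])).round(1) if m.any() else "")
# bar top from depth
v,u=np.nonzero(d>0);z=d[v,u];P=np.c_[(u-K[0,2])/K[0,0]*z,(v-K[1,2])/K[1,1]*z,z]@T[:3,:3].T+T[:3,3]
m=(np.hypot(*(P[:,:2]-C).T)<.04)&(P[:,2]>.095)&(P[:,2]<.125);q=P[m]
if m.any():
    r=cv2.minAreaRect(q[:,:2].astype(np.float32)*1000);s=np.linalg.svd(q[:,:2]-q[:,:2].mean(0),full_matrices=False)[2][0]
    print("bar top",m.sum(),q.mean(0).round(4),"rect",np.round(r[0],1),np.round(r[1],1),"dir",np.degrees(np.arctan2(s[1],s[0])).round(1))
E
python3 m.py
```

```text
plate [0.521  0.1706] 0.0628
green 0.0504 11.4
yellow 0.0504 -16.7
red 0.0503 -44.8
0.076 68 [0.0259 0.0115] 23.9 line dir -136.5
0.106 224 [0.0109 0.0054] 26.2 line dir -154.7
bar top 1175 [0.5223 0.1708 0.1047] rect [521.1 170.5] [50. 14.] dir -154.9
```

>>> step_arm:
  steps:
    - [10, -7, 20, -4]
    - [10, -6, 30, 0]
    - [0, 0, 30, 0]
    - [0, 0, 20, 0]
    - [0, 0, 10, 0]
    - [0, 0, 0, 0]

```text
time: 2.95
tool_pos: [0.5223, 0.1644, 0.1239]
tool_rot: [0.004, 0.977, 0.213, 0.01]
contact_force: [-0.1, -0.2, -1.0]
gripper_width: 1.0
```

```bash
python3 w.py w2; python3 m.py
```

```text
tcp [0.5223 0.1644 0.1239] x-axis deg 24.62 tilt [ 0.021 -0.004 -1.   ] j6 1.316
green [331.3 129.9] 585 [0.5704 0.1806 0.068 ]
yellow [370.5 150.4] 596 [0.5693 0.1562 0.068 ]
red [393.5 185.8] 525 [0.5567 0.1353 0.068 ]
plate [0.5078 0.163 ] 0.2078
green 0.0651 15.7
yellow 0.0619 -6.3
red 0.0562 -29.5
0.076 2178 [-0.0148 -0.0087] -149.5 line dir -59.8
0.106 3217 [-0.0072 -0.0037] -153.1 line dir -64.5
bar top 2740 [0.5226 0.1712 0.1048] rect [521.3 170.8] [48.9 14. ] dir -154.8
```

>>> step_arm:
  steps:
    - [1, -6, 0, -0.6]
    - [0, -1, 15, 0]
    - [0, 0, 15, 0]
    - [0, 0, 8, 0]
    - [0, 0, 0, 0]

```text
time: 3.5
tool_pos: [0.5243, 0.1716, 0.0883]
tool_rot: [0.004, 0.976, 0.218, 0.014]
contact_force: [0.1, -0.1, -0.1]
gripper_width: 0.998
```

>>> step_arm:
  steps:
    - [-3.5, 0, 4, 0]
    - [0, 0, 2, 0]

```text
time: 3.7
tool_pos: [0.5211, 0.1701, 0.0816]
tool_rot: [0.004, 0.976, 0.218, 0.014]
contact_force: [-0.6, 0.3, 0.7]
gripper_width: 1.001
```

>>> step_arm:
  steps:
    - [0, 0, 0, 0]
    - [0, 0, 0, 0]
    - [0, 0, 0, 0]
    - [0, 0, 0, 0]
    - [0, 0, 0, 0]
    - [0, 0, 0, 0]
    - [0, 0, 0, 0]
  claw: 0

```text
time: 4.4
tool_pos: [0.5216, 0.1705, 0.0827]
tool_rot: [0.004, 0.976, 0.218, 0.015]
contact_force: [0.2, 0.3, -0.2]
gripper_width: 0.155
```

The grip holds at about 13 mm, which matches the bar. Now turning clockwise toward red: world yaw target -44.6°, now 25.2°.

>>> step_arm:
  steps:
    - [0, 0, 0, 4]
    - [0, 0, 0, 6]
    - [0, 0, 0, 6]
    - [0, 0, 0, 6]
    - [0, 0, 0, 6]
    - [0, 0, 0, 6]
    - [0, 0, 0, 4]
    - [0, 0, 0, 0]

```text
time: 5.2
tool_pos: [0.5216, 0.1689, 0.0827]
tool_rot: [0.001, 0.992, -0.123, 0.015]
contact_force: [0.7, 1.5, -0.8]
gripper_width: 0.148
```

>>> step_arm:
  steps:
    - [0, -1, 0, 5]
    - [0, 0, 0, 6]
    - [0, 0, 0, 6]
    - [0, 0, 0, 6]
    - [0, 0, 0, 5]
    - [0, 0, 0, 2]
    - [0, 0, 0, 0]

```text
time: 5.9
tool_pos: [0.5209, 0.1679, 0.0826]
tool_rot: [0.001, 0.925, -0.379, 0.015]
contact_force: [0.6, 0.0, -0.0]
gripper_width: 0.152
```

The tool yaw is -44.6°. I'll pause here and check the pointer by camera.

>>> step_arm:
  steps:
    - [0, 0, 0, 0]
    - [0, 0, 0, 0]
    - [0, 0, 0, 0]
    - [0, 0, 0, 0]
    - [0, 0, 0, 0]
    - [0, 0, 0, 0]
    - [0, 0, 0, 0]
    - [0, 0, 0, 0]

```text
time: 6.7
tool_pos: [0.5209, 0.1679, 0.0826]
tool_rot: [0.001, 0.926, -0.377, 0.015]
contact_force: [0.5, 1.7, 0.0]
gripper_width: 0.153
```

```bash
python3 w.py w3
```

```text
tcp [0.5209 0.1679 0.0826] x-axis deg -44.29 tilt [ 0.026 -0.013 -1.   ] j6 2.536
green [229.8 187.4] 856 [0.5704 0.1804 0.068 ]
yellow [269.  151.6] 956 [0.5692 0.156  0.068 ]
red [323.1 138.8] 914 [0.5566 0.135  0.068 ]
```

View pics/w3_76.png

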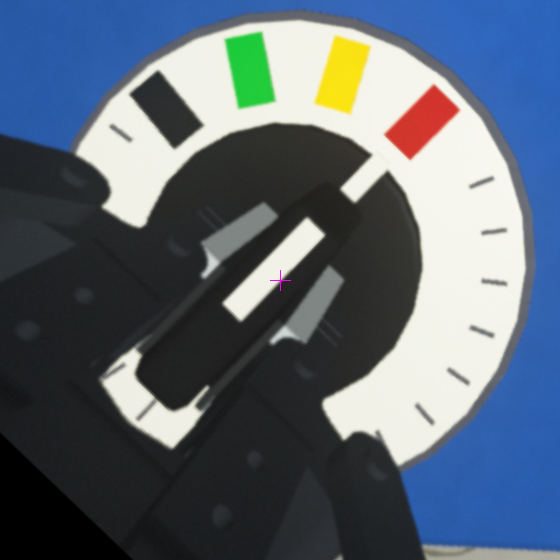

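The rectified view shows the pointer line ending at (380,158), aimed at the red mark, within about 2°. I'll finish the pause, then go counter-clockwise to black at world +39.4°.

>>> step_arm:
  steps:
    - [0, 0, 0, 0]
    - [0, 0, 0, 0]
    - [-1, -1, 0, -4]
    - [0, 0, 0, -6]
    - [0, 0, 0, -6]
    - [0, 0, 0, -6]
    - [0, 0, 0, -6]
    - [0, 0, 0, -6]

```text
time: 7.55
tool_pos: [0.5217, 0.1691, 0.0827]
tool_rot: [0.005, 0.997, -0.079, 0.015]
contact_force: [-1.2, 0.6, -0.2]
gripper_width: 0.149
```

>>> step_arm:
  steps:
    - [0, 0, 0, -6]
    - [0, 0, 0, -6]
    - [0, 0, 0, -6]
    - [0, 0, 0, -6]
    - [0, 0, 0, -6]
    - [0, 0, 0, -6]
    - [0, 0, 0, -4]
    - [0, 0, 0, 0]

```text
time: 8.35
tool_pos: [0.5214, 0.1708, 0.0827]
tool_rot: [0.006, 0.96, 0.28, 0.013]
contact_force: [0.0, -1.8, -0.8]
gripper_width: 0.15
```

>>> step_arm:
  steps:
    - [0, 0, 0, -5]
    - [0, 0, 0, -2]
    - [0, 0, 0, 0]
    - [0, 0, 0, 0]
    - [0, 0, 0, 0]
    - [0, 0, 0, 0]
    - [0, 0, 0, 0]
    - [0, 0, 0, 0]

```text
time: 9.15
tool_pos: [0.5213, 0.171, 0.0826]
tool_rot: [0.006, 0.942, 0.335, 0.013]
contact_force: [-0.2, -0.0, -0.2]
gripper_width: 0.15
```

```bash
python3 w.py w4
```

```text
tcp [0.5213 0.171  0.0826] x-axis deg 39.18 tilt [ 0.029 -0.003 -1.   ] j6 1.076
green [374.9 151.8] 904 [0.5704 0.1807 0.068 ]
yellow [413.5 187.9] 884 [0.5692 0.1563 0.068 ]
red [428.1 235.5] 769 [0.5566 0.1354 0.068 ]
```

View pics/w4_76.png

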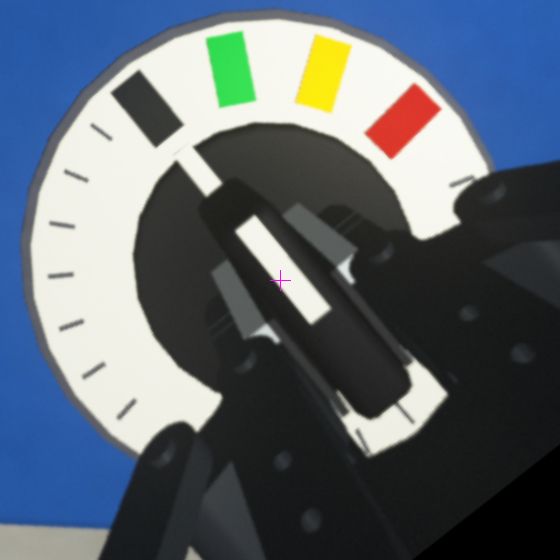

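The pointer line, ending at about (185,150), aims at the black mark. I'll finish the pause, then go clockwise to yellow at world -16.6°, a turn of 56°.

>>> step_arm:
  steps:
    - [0, 0, 0, 0]
    - [0, 0, 0, 0]
    - [0, 0, 0, 0]
    - [0, 0, 0, 0]
    - [0, 0, 0, 4]
    - [0, 0, 0, 6]
    - [0, 0, 0, 6]
    - [0, 0, 0, 6]

```text
time: 10.0
tool_pos: [0.5217, 0.1702, 0.0827]
tool_rot: [0.005, 0.99, 0.143, 0.014]
contact_force: [-0.5, -0.3, 0.0]
gripper_width: 0.154
```

>>> step_arm:
  steps:
    - [0, 0, 0, 6]
    - [0, 0, 0, 6]
    - [0, 0, 0, 6]
    - [0, 0, 0, 6]
    - [0, 0, 0, 4]
    - [0, 0, 0, 0]

```text
time: 10.6
tool_pos: [0.5216, 0.169, 0.0827]
tool_rot: [0.003, 0.994, -0.111, 0.015]
contact_force: [-0.4, 1.3, 0.8]
gripper_width: 0.155
```

>>> step_arm:
  steps:
    - [0, -1, 0, 3]
    - [0, 0, 0, 1]
    - [0, 0, 0, 0]
    - [0, 0, 0, 0]
    - [0, 0, 0, 0]
    - [0, 0, 0, 0]
    - [0, 0, 0, 0]
    - [0, 0, 0, 0]

```text
time: 11.4
tool_pos: [0.5216, 0.1689, 0.0827]
tool_rot: [0.004, 0.99, -0.143, 0.015]
contact_force: [0.3, -1.2, 0.5]
gripper_width: 0.15
```

>>> step_arm:
  steps:
    - [0, 0, 0, 0]
    - [0, 0, 0, 0]
    - [0, 0, 0, 0]
    - [0, 0, 0, 0]
    - [0, 0, 0, 0]

```text
time: 11.9
tool_pos: [0.5216, 0.1689, 0.0826]
tool_rot: [0.004, 0.99, -0.143, 0.015]
contact_force: [-0.5, -0.6, -0.0]
gripper_width: 0.147
```

```bash
python3 w.py w5
```

```text
tcp [0.5216 0.1689 0.0826] x-axis deg -16.4 tilt [ 0.029 -0.013 -0.999] j6 2.051
green [268.4 151.9] 904 [0.5705 0.1805 0.068 ]
yellow [322.5 139. ] 946 [0.5691 0.1561 0.068 ]
red [376.1 152.7] 912 [0.5567 0.1351 0.068 ]
```

View pics/w5_76.png

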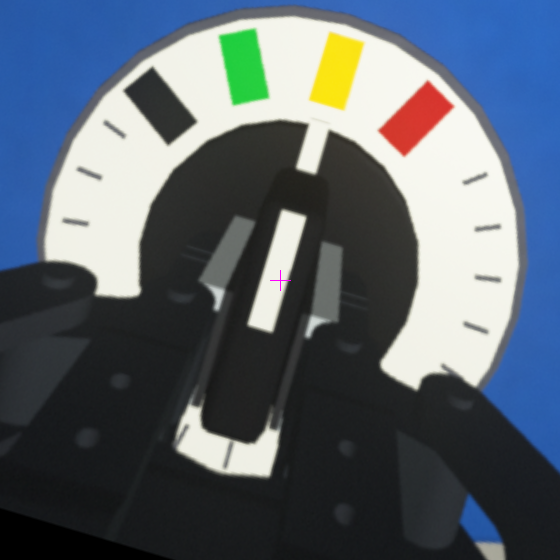

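The pointer line, ending at (320,122), aims at yellow at (337,72). Now I'll release, let the fingers open fully, and rise.

>>> step_arm:
  steps:
    - [0, 0, 0, 0]
    - [0, 0, 0, 0]
    - [0, 0, 0, 0]
    - [0, 0, 0, 0]
    - [0, 0, 0, 0]
    - [0, 0, 0, 0]
    - [0, 0, 0, 0]
    - [0, 0, 0, 0]
  claw: 100

```text
time: 12.75
tool_pos: [0.5223, 0.1694, 0.0829]
tool_rot: [0.004, 0.99, -0.142, 0.016]
contact_force: [-0.7, 0.4, -0.5]
gripper_width: 1.0
```

>>> step_arm:
  steps:
    - [0, 0, -10, 0]
    - [0, 0, -20, 0]
    - [0, 0, -30, 0]
    - [0, 0, -30, 0]
    - [0, 0, -30, 0]
    - [0, 0, -20, 0]
    - [0, 0, 0, 0]
    - [0, 0, 0, 0]

```text
time: 13.55
tool_pos: [0.5172, 0.1711, 0.2317]
tool_rot: [0.003, 0.99, -0.142, 0.017]
contact_force: [0.2, 0.1, 0.0]
gripper_width: 0.998
```

```bash
python3 w.py w6; python3 m.py; python3 - <<'E'
from h import *
im,_=grab_frame("top");a=np.load("topi.npy")
o=np.hstack([cv2.resize(x[170:260,365:460],None,fx=4,fy=4,interpolation=2) for x in(a,im)])
cv2.imwrite("pics/grey.png",o[:,:,::-1])
print("grey region mean diff",np.abs(a[170:260,365:460].astype(int)-im[170:260,365:460]).mean())
E
```

```text
tcp [0.5172 0.1711 0.2317] x-axis deg -16.37 tilt [ 0.032 -0.011 -0.999] j6 2.05
green [294.8 124.9] 231 [0.5704 0.1805 0.068 ]
yellow [323. 118.] 253 [0.5691 0.1562 0.068 ]
red [351.3 125.4] 236 [0.5566 0.1351 0.068 ]
plate [0.521  0.1707] 0.0627
green 0.0504 11.3
yellow 0.0503 -16.7
red 0.0504 -44.9
0.076 59 [ 0.0265 -0.0082] -17.3 line dir 173.2
0.106 217 [ 0.0114 -0.0036] -17.3 line dir 163.7
bar top 1125 [0.5221 0.1698 0.1047] rect [520.9 170.3] [13.9 50. ] dir 163.5
grey region mean diff 11.084405458089668
```

View pics/w6.png

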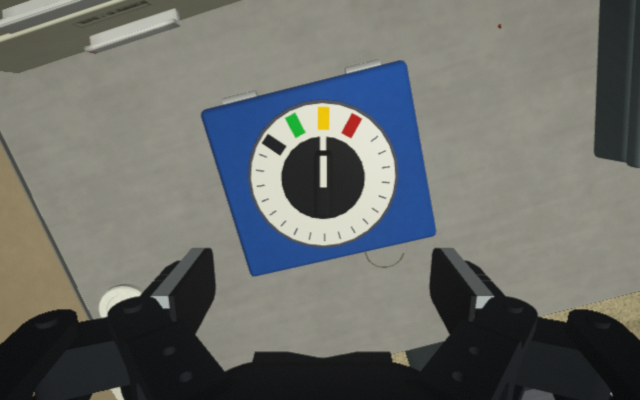

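The pointer at (323,140) lines up with yellow at (323,118). The grey area of the top view changed more than I expected, so I'll look at it.

View pics/grey.png

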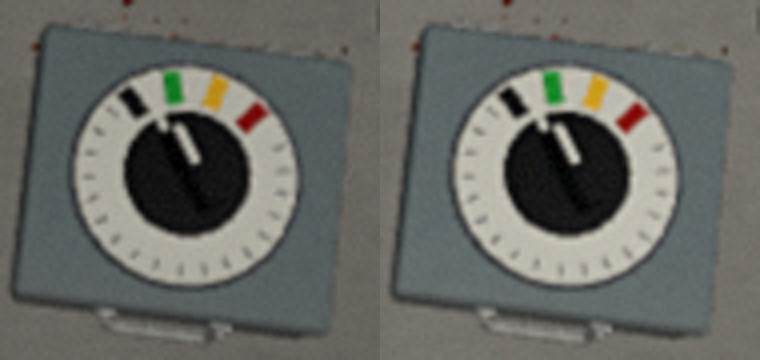

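The grey dial looks the same before and after; the difference is only brightness. Handing in.

```bash
python3 -c "
from plant import *
print(job_done(), state()['time'])"
```

```text
the job is handed in; nothing more can be done
the job is handed in; nothing more can be done
```

I dialled the blue lockbox with one grasp: clockwise to red, counter-clockwise to black, then clockwise to yellow, pausing about a second at each mark. I then opened the gripper fully and rose clear, and the arm was touching nothing when I handed the job in at about 13.6 s.

- **Blue dial:** the wrist camera showed the pointer within about 2° of red and on black during the pauses. After release the bar measured -16.5° against yellow at -16.7° in world angles.
- **Grey dial:** it looks the same in the top view before and after. The pixel difference there was higher than I expected (mean 11), but it was only a change in brightness.
- **Forces:** readings at the end of each move stayed under about 2 N per axis.
- **One disagreement:** one plate-circle fit, taken low over the dial, failed with a radius of 208 mm where it should be 63 mm. I ignored it and used the colour marks and bar position, which agreed in every view.

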